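# Nudge a flywheel into its seat and swing the keeper over it

## Task

The thick solid brass flywheel disc lies loose on top of the aluminium base plate. Without picking it up, push it across the plate with the fingertips until it drops over the rim and lies flat, fully home in the round seat in the middle of the plate; then push the dark steel keeper bar round by its upright post, as far as it goes, so that it lies over the flywheel. Do not lift the flywheel, and leave the spacer ring, the standoff and everything else on the bench where they are.

Things in the scene. Friction and masses are not known exactly. Their poses are not given: they have to be found in the camera images.
- plate: fixed aluminium base plate, 140 (x) x 260 (y) x 20 mm, lying on a blue mat. Origin at the centre of its underside; its y axis runs along its length, z up. The top face is 20 mm above the origin. Its place and yaw vary.
- seat (a point): centre of the mouth of the round seat in the middle of the plate, level with the plate's top face (plate frame 0, 0, 20 mm). The seat is a flat-bottomed bore 48 mm in diameter and 10 mm deep, dark at the bottom, with a 1.5 mm chamfered mouth.
- flywheel_center (a point): centre (half-way up) of the loose solid brass flywheel: a disc 44 mm in diameter and 10 mm thick, about 0.125 kg, with a small bore mark and a circle of six small dark dots on top. It starts flat on the plate's top face, near one end of the plate or the other (75 to 95 mm from the seat, within 12 mm of the plate's long centre line). Home in the seat, its top is level with the plate's top face. Its z axis is the disc's axis.
- keeper (a joint): angle in rad of the dark steel keeper bar about its upright pivot: 0 = closed, against its stop, bar over the seat pointing along the plate's -x; growing as it opens, clockwise seen from above, so at 1.57 the bar points along the plate's +y. Starts at 1.5 to 2.1. It stays where it is left; about 1 N at the post moves it. The bar is 13 mm wide and reaches 50 mm from the pivot; its underside is 2.5 mm and its top 6.5 mm above the plate's top face.
- keeper_pivot (a point): the keeper's pivot axis at the height of the plate's top face (plate frame 58, 0, 20 mm)
- keeper_post (a point): middle of the keeper's upright round post, 8 mm in diameter, standing on the bar 40 mm from the pivot axis; its top is 27.5 mm above the plate's top face and this point 17 mm above it
- spacer: loose steel spacer ring, 36 mm outside, 22 mm inside, 10 mm high, lying on the plate's top face near the other end from the flywheel; origin at the centre of its underside. Leave it alone.
- standoff: loose round brass standoff, 13 mm in diameter and 24 mm tall, standing on the plate near its -x edge, level with the seat; origin at the centre of its underside. Leave it alone.
- screwdriver: screwdriver lying at the far edge of the mat; leave it alone
- pliers: orange-handled pliers, 155 mm long, lying at the far edge of the mat; leave them alone
- flux: small bottle, 36 mm in diameter and 75 mm tall, standing left of the mat; origin at the centre of its underside. Leave it alone.
- cup: clear plastic cup, 72 mm in diameter and 90 mm tall, standing left of the mat; origin at the centre of its underside. Leave it alone.
- tray: clear divided parts tray, 120 x 170 x 30 mm, right of the mat; origin at the centre of its underside. Leave it alone.
- flywheel: the same flywheel; origin at the centre of its underside
There are look-alikes about, which are no part of the job. There is more than one size of the flywheel; the job needs the smallest.

How it is judged:
On the way, in this order (a step that is already met when the one before it is completed fails the run):
1. the flywheel lies flat in the seat, the keeper still open (horizontal distance between flywheel_center and seat below 0.004 m and z of flywheel_center in the frame of plate below 0.0165 m and angle between flywheel_center's own z axis and vertical below 0.08 rad and value of joint keeper above 0.6 rad), for 0.2 s.
2. the keeper is closed over the flywheel (horizontal distance between flywheel_center and seat below 0.004 m and z of flywheel_center in the frame of plate below 0.0165 m and angle between flywheel_center's own z axis and vertical below 0.08 rad and value of joint keeper below 0.12 rad), for 0.2 s.
At the end, for the whole second after the job is handed in: the flywheel is at rest flat in the seat (axis within 4 mm of the seat's, no more than 1.5 mm proud, tilt under 0.08 rad) and the keeper is closed (within 0.12 rad of its stop) (all of step 2 and linear speed of flywheel below 0.01 m/s); the robot touches nothing.
It fails at once if the flywheel is lifted more than 5 mm off the plate's top face, or stood up or turned over (more than 0.7 rad) (z of flywheel_center in the frame of plate above 0.03 m or angle between flywheel_center's own z axis and vertical above 0.7 rad).
It fails at once if the spacer ring or the standoff is moved more than 15 mm (distance of any of spacer, standoff from where it was at the start of the episode above 0.015 m).
It fails at once if the screwdriver, pliers, bottle, cup or tray is moved more than 20 mm (distance of any of screwdriver, pliers, flux, cup, tray from where it was at the start of the episode above 0.02 m).
It also fails if it takes over 45 s, if anything falls off the work surface, if the arm or the gripper's body presses on something with over 40 N, if the wrist force passes 120 N, or if a joint passes its speed limit or range.

## Robot

A 6-joint arm with a two-finger parallel gripper is mounted at the origin on the work surface. World frame = base frame: x ahead of the robot, y to its left, z up, the work surface at z = 0. Lengths are in m, angles in rad, forces in N, time in s.
With the tool pointing down it reaches from about 0.375 to 0.9 m from the base axis. Payload 3.1 kg.
Tool frame: the origin (TCP) lies at the very end of the fingers, on their centre line; the grasp point (between the pads) lies 19 mm behind it (grip_depth is the distance from the TCP to the grasp point, in m); z points along the fingers, y is the line along which they close (so a half turn about z gives the same grasp; the last joint's range is limited). The gripper opens to 85 mm and grips with 20 to 120 N. Pads are 22 mm wide; open, the fingers measure 114 mm over their backs; the gripper's body (76 mm by 85 mm) begins 54 mm behind the grasp point. The pads swing forward as they close: fully open they stand 13 mm farther back than shut.
Start: joints at [-1.391, 0.527, 1.433, -0, 1.181, -0.178], TCP at [0.219, -0.585, 0.231] pointing down, gripper open.
Joint ranges: [-3.08, 3.08], [-0.75, 2.2], [0.22, 2.44], [-1.43, 4.57], [0, 2.65], [-2.85, 2.85]. Speed limits (rad/s): [2.79, 2.79, 3.14, 3.14, 3.14, 3.14].

## Interface

Orientations are given as a unit quaternion [x, y, z, w].
In Python, from station import * gives the robot as it stands.
- The arm moves only by the tool apply_moves, never from a script. Its argument "plan" is a list of rows, each a list of 7 numbers: the shift along the tool's x, y, z in m, then the turn, a rotation vector about the tool's x, y, z in rad, then the gripper command: -1 is fully open, 1 is shut, values between are in proportion. In form: [[dx, dy, dz, wx, wy, wz, jaw], ...]. A call has 1 to 8 rows; each row shifts and turns the commanded pose from where the row before left it, along the tool's axes as they then stand; what a row does not reach is not made up. A row lasts 1/8 s, in which the tool goes at most 62.5 mm and 10.7 degrees, less where a joint would pass 70% of its speed; a pose out of reach is approached as far as the arm can. A call is refused whole if a number of a shift passes 0.0625 or a number of a turn 0.188, either way. A call with a gripper value outside its range is refused whole. The fingers move at their own pace and stop on an object; "force" is the grip in N (left out, the last holds). Time passes only in rows, so rows that do not move let the fingers close. It gives the time, the measured TCP pose, the force, the opening and the grip force at its end, in the units of the state.
- sense(): the state, without advancing time (a new reading comes with each control period).
- snapshot(name): name is "scene" or "top" or "wrist"; returns the picture (400x640x3 uint8, red, green, blue); there is no depth.
- calibration(name): a dict with "camera_matrix" (3x3 intrinsics, pixels), "R" (3x3) and "t" (3): a world point X has camera coordinates R X + t; the wrist camera has in their place "mount" (4x4, takes a point from camera to tool coordinates, whose origin is the TCP and whose axes are the flange's). Camera axes: x right, y down, z forward; pixel columns grow to the right and rows downward; lengths in m; the calibration is good to about 2 mm. The wrist camera is an equidistant fisheye: a pixel r from the principal point sees the ray r / f radians off the axis. A picture is of the moment at which its call begins: read the wrist's pose just before it. calibration takes no time and is no camera call.
- sign_off(): hands the job in; it is judged then, once.
The state is a dict: "t": time; "q": joint angles; "qd": joint speeds; "tau": joint torques, N m; "tcp_pos": TCP position; "tool_rot": TCP orientation; "force": force on the tool from outside, world axes, zero at the start; "ft_torque": the same for the moment, N m; "finger_gap": opening from 0.0 (shut) to 1.0 (fully open); "gripper_force": force on a finger pad.
Only numpy, scipy, OpenCV 4.12 (cv2) and the standard library are available. Lean on these libraries where they do the work, as an engineer would, in place of code of your own. Each camera call takes 0.05 s, during which the arm holds its last target. There are 200 camera calls.

## Working session

There is one attempt and no reset: what is moved stays moved. The work goes in short steps, Python scripts to look and compute and a tool call to move; the robot and the scene stay as the last step left them, time stands still between calls to the robot, and variables do not carry over. Pictures are saved under pics/ and viewed, at most 12 in all, crops included, and the job is handed in when it is done.

Besides the shell and the picture viewer there is one more tool, called as name([rows], argument=value, ...), one row to a line, values as JSON. apply_moves: Moves the arm, as the interface text tells. Its arguments: {"type":"object","properties":{"plan":{"type":"array"},"force":{"type":"number"}},"required":["plan"]}

```bash
ls; mkdir -p pics
python3 - <<'E'
from station import *
import cv2,numpy as np
s=sense();print(s['t'],s['tcp_pos'],s['tool_rot'],s['finger_gap'])
for n in ['scene','top']:
    im=snapshot(n);cv2.imwrite(f'pics/{n}0.png',im[:,:,::-1]);c=calibration(n);print(n,c)
print(calibration('wrist'))
E
```

```text
pics
0.0 [ 0.21875102 -0.58470527  0.23033233] [ 9.84044833e-01  1.77917354e-01  6.47898642e-06 -1.08726284e-03] 0.997745731788969
scene {'camera_matrix': array([[463.79511507,   0.        , 313.01203754],
       [  0.        , 463.79511507, 200.41137732],
       [  0.        ,   0.        ,   1.        ]]), 'R': array([[ 0.78000987,  0.62542837,  0.02059023],
       [ 0.37617167, -0.44234362, -0.81414188],
       [-0.50007947,  0.64278416, -0.58030082]]), 't': array([-0.42897189, -0.14192483,  1.42924304])}
top {'camera_matrix': array([[395.33912502,   0.        , 312.45672979],
       [  0.        , 395.33912502, 192.46201595],
       [  0.        ,   0.        ,   1.        ]]), 'R': array([[ 0.02435174, -0.99967517, -0.00751975],
       [-0.99610211, -0.02362542, -0.08498483],
       [ 0.08477957,  0.00955997, -0.99635387]]), 't': array([-0.01127353,  0.55138411,  1.03948862])}
{'camera_matrix': array([[309.70691629,   0.        , 319.99240617],
       [  0.        , 309.70691629, 201.78731271],
       [  0.        ,   0.        ,   1.        ]]), 'mount': array([[-8.35982158e-05, -9.47952609e-01, -3.18411439e-01,
         8.20347895e-02],
       [ 9.99999977e-01, -1.59260776e-05, -2.15133750e-04,
         3.70675342e-04],
       [ 1.98865555e-04, -3.18411450e-01,  9.47952588e-01,
        -1.43365260e-01],
       [ 0.00000000e+00,  0.00000000e+00,  0.00000000e+00,
         1.00000000e+00]])}
```

View pics/top0.png

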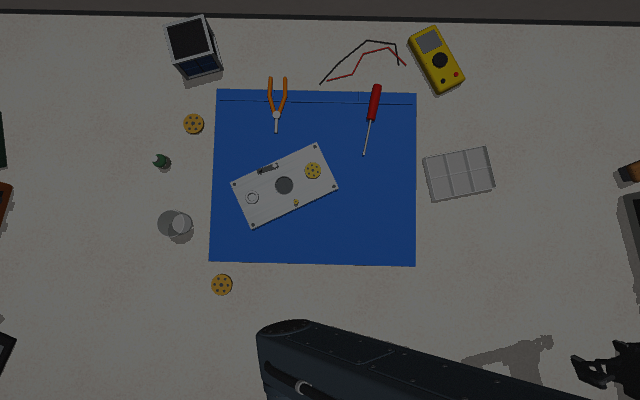

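View pics/scene0.png

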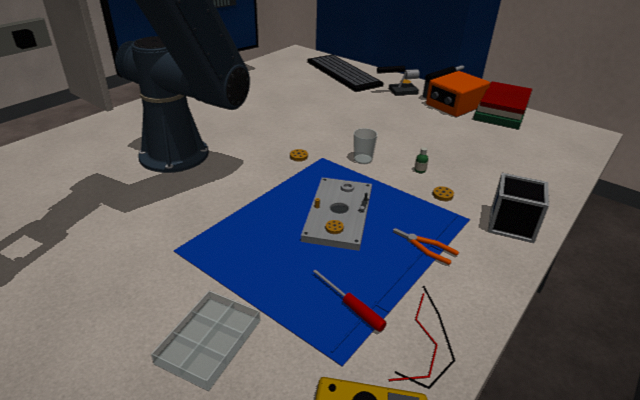

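The top view shows the plate at about (284,185), with the seat at (284,185), the spacer at (252,197), the standoff at (296,203) and the keeper at (267,167). Candidates for the flywheel are the brass discs at (313,170) on the plate, and (193,124) and (221,284) on the bench. Only (313,170) lies on the plate and is near one end of it. I'll compare the sizes and crop it.

```bash
cat > h.py <<'E'
import numpy as np,cv2
from station import *
from scipy.spatial.transform import Rotation as Ro
def ray(name,uv,z,s=None):
    "pixel -> world point at height z"
    c=calibration(name);K=c['camera_matrix'];uv=np.atleast_2d(np.array(uv,float))
    d=(uv-[K[0,2],K[1,2]])/[K[0,0],K[1,1]]
    if name=='wrist':
        r=np.linalg.norm(d,axis=1,keepdims=True);d=np.hstack([d/np.maximum(r,1e-9)*np.sin(r),np.cos(r)])
        M=c['mount'];R=Ro.from_quat(s['tool_rot']).as_matrix()
        o=R@M[:3,3]+s['tcp_pos'];D=d@(R@M[:3,:3]).T
    else:
        d=np.hstack([d,np.ones((len(d),1))]);o=-c['R'].T@c['t'];D=d@c['R']
    return o+D*((z-o[2])/D[:,2])[:,None]
def blobs(im,lo,hi,amin):
    m=cv2.inRange(cv2.cvtColor(im,cv2.COLOR_RGB2HSV),lo,hi)
    cs,_=cv2.findContours(m,cv2.RETR_EXTERNAL,cv2.CHAIN_APPROX_NONE)
    return [c[:,0,:] for c in cs if cv2.contourArea(c)>amin]
E
python3 - <<'E'
from h import *
im=cv2.imread('pics/top0.png')[:,:,::-1].copy()
for c in blobs(im,(15,110,90),(32,255,255),8):
    u=cv2.minEnclosingCircle(c.astype(np.float32)); print(u, cv2.contourArea(c), ray('top',u[0],.03 if 230<u[0][0]<350 else .01).round(4))
cor=[(316,143),(338,187),(253,229),(231,183)]
P=ray('top',cor,.02);print(P.round(3),P.mean(0))
e=P[0]+P[1]-P[2]-P[3];print('plate yaw(-y dir)',np.arctan2(e[1],e[0]))
for n,uv,z in [('seat',(284,185),.02),('keeper',(267,167),.035),('spacer',(252,197),.03),('standoff',(296,203),.04)]:
    print(n,ray('top',uv,z).round(3))
cv2.imwrite('pics/crop.png',cv2.resize(im[100:300,170:350,::-1],None,fx=3,fy=3,interpolation=cv2.INTER_CUBIC))
E
```

```text
((220.64285278320312, 284.3571472167969), 10.321967124938965) 299.0 [[0.3002 0.2416 0.01  ]]
((295.5, 201.0), 2.061652660369873) 10.0 [[0.527  0.0466 0.03  ]]
((312.5, 169.5), 7.905794143676758) 173.0 [[0.6128 0.0033 0.03  ]]
((192.59588623046875, 122.75342559814453), 9.799012184143066) 267.5 [[0.7386 0.3388 0.01  ]]
((281.5, 94.0), 17.182939529418945) 28.0 [[0.8188 0.093  0.03  ]]
((271.5, 94.0), 17.066146850585938) 10.0 [[0.8182 0.1204 0.03  ]]
((437.0, 56.5), 33.90068817138672) 1697.5 [[ 0.9426 -0.337   0.01  ]]
[[ 0.687 -0.004  0.02 ]
 [ 0.568 -0.067  0.02 ]
 [ 0.45   0.159  0.02 ]
 [ 0.572  0.223  0.02 ]] [0.56939362 0.07776766 0.02      ]
plate yaw(-y dir) -1.0947901490714176
seat [[0.57  0.079 0.02 ]]
keeper [[0.616 0.125 0.035]]
spacer [[0.535 0.163 0.03 ]]
standoff [[0.521 0.045 0.04 ]]
```

View pics/crop.png

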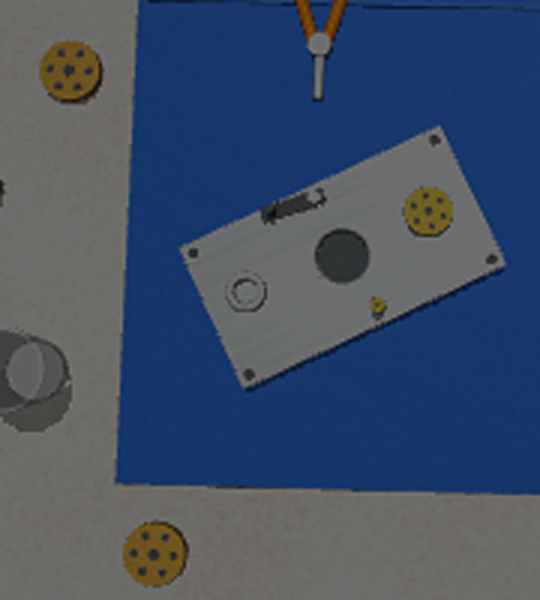

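Only the disc at top (313,170) fits. It lies on the plate and is the smallest, at 7.9 px radius against 9.8 and 10.3 for the two on the bench. The crop confirms six dots and the plate layout: the spacer end is +y, and the keeper points towards +y. Next I go above the place behind the disc with the jaws at about 30 mm, to cradle it.

apply_moves([
  [0.0484, -0.0303, 0.0067, 0, 0, 0, 0.3],
  [0.0484, -0.0303, 0.0067, 0, 0, 0, 0.3],
  [0.0484, -0.0303, 0.0067, 0, 0, 0, 0.3],
  [0.0484, -0.0303, 0.0067, 0, 0, 0, 0.3],
  [0.0484, -0.0303, 0.0067, 0, 0, 0, 0.3],
  [0.0484, -0.0303, 0.0067, 0, 0, 0, 0.3],
  [0.0484, -0.0303, 0.0067, 0, 0, 0, 0.3],
  [0.0484, -0.0303, 0.0067, 0, 0, 0, 0.3],
])

```text
t: 1.1
tcp_pos: [0.4975, -0.2211, 0.1773]
tool_rot: [0.984, 0.178, -0.0, -0.0]
force: [0.6, -1.0, -0.4]
finger_gap: 0.352
gripper_force: 0.0
```

apply_moves([
  [0.0484, -0.0303, 0.0067, 0, 0, 0, 0.3],
  [0.0484, -0.0303, 0.0067, 0, 0, 0, 0.3],
  [0.0484, -0.0303, 0.0067, 0, 0, 0, 0.3],
  [0.0484, -0.0303, 0.0067, 0, 0, 0, 0.3],
  [0, 0, 0, 0, 0, -0.18, 0.3],
  [0, 0, 0, 0, 0, -0.18, 0.3],
  [0, 0, 0, 0, 0, -0.18, 0.3],
  [0, 0, 0, 0, 0, -0.18, 0.3],
])

```text
t: 2.1
tcp_pos: [0.6352, -0.0412, 0.1503]
tool_rot: [0.857, 0.516, -0.0, -0.0]
force: [-0.3, 0.4, -0.6]
finger_gap: 0.35
gripper_force: 0.0
```

apply_moves([
  [0, 0, 0, 0, 0, -0.18, 0.3],
  [0, 0, 0, 0, 0, -0.18, 0.3],
  [0, 0, 0, 0, 0, -0.18, 0.3],
  [0, 0, 0, 0, 0, -0.18, 0.3],
  [0, 0, 0, 0, 0, -0.18, 0.3],
  [0, 0, 0, 0, 0, -0.07, 0.3],
  [0, 0, 0, 0, 0, 0, 0.3],
])

```text
t: 2.98
tcp_pos: [0.6353, -0.0413, 0.1505]
tool_rot: [0.52, 0.854, -0.0, -0.0]
force: [1.0, -0.3, -0.4]
finger_gap: 0.352
gripper_force: 0.0
```

Run:
```python
from h import *
s=sense();im=snapshot('wrist');cv2.imwrite('pics/w1.png',im[:,:,::-1])
np.save('s1.npy',s,allow_pickle=True)
X=Ro.from_quat(s['tool_rot']).as_matrix();print(s['t'],s['tcp_pos'],X.round(3),np.arctan2(X[1,0],X[0,0]),s['finger_gap'],s['force'],s['q'])
```

```text
2.975 [ 0.6352529  -0.04132797  0.15046092] [[-0.458  0.889 -0.001]
 [ 0.889  0.458  0.   ]
 [ 0.001 -0.001 -1.   ]] 2.046890856759382 0.3520812193868878 [ 1.04577394 -0.28980696 -0.4068151 ] [-2.40246818e-01  6.37717621e-01  1.47387290e+00  4.94094648e-05
  1.03099886e+00 -7.16367013e-01]
```

View pics/w1.png

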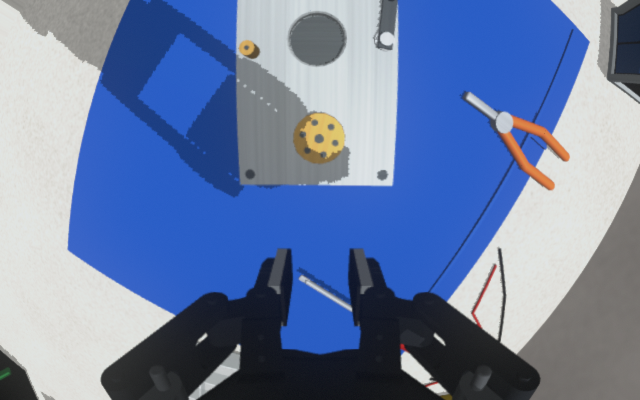

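In the wrist view the plate's near end is at row 185, the disc at (319,138), the seat at (317,39) and the keeper pivot at (386,38). The gripper is roughly aligned. Now I measure all of them in tool axes.

Run:
```python
from h import *
s=np.load('s1.npy',allow_pickle=True).item();im=cv2.imread('pics/w1.png')[:,:,::-1].copy()
R=Ro.from_quat(s['tool_rot']).as_matrix();loc=lambda P:((P-s['tcp_pos'])@R).round(4)
Z=.0215
m=cv2.inRange(cv2.cvtColor(im,cv2.COLOR_RGB2HSV),(15,90,60),(32,255,255));m[:105]=0;m[175:]=0
c=max(cv2.findContours(m,0,1)[0],key=cv2.contourArea);e=cv2.minEnclosingCircle(c)
print('disc',e,loc(ray('wrist',e[0],Z+.008,s)),ray('wrist',e[0],Z+.008,s).round(4))
g=cv2.cvtColor(im,cv2.COLOR_RGB2GRAY);m=cv2.inRange(g,60,130);m[75:]=0;m[:,:280]=0;m[:,352:]=0
c=max(cv2.findContours(m,0,1)[0],key=cv2.contourArea);x=cv2.minEnclosingCircle(c);print('seat px',x)
W=ray('wrist',c[:,0,:],Z,s)[:,:2].astype(np.float32);(cc,r)=cv2.minEnclosingCircle(W);print('seat world',cc,r,loc(np.array([[*cc,Z]])))
for n,uv,z in [('pl corner L',(240,184),Z),('corner R',(394,185),Z),('left up',(237,20),Z),('right up',(398,20),Z),('pivot',(386,38),Z+.0065),('scrdrv tip',(302,275),.005),('standoff',(248,47),Z+.024)]:
    p=ray('wrist',uv,z,s);print(n,p.round(4),loc(p))
```

```text
disc ((318.6822509765625, 137.89732360839844), 25.33388900756836) [[ 0.0503 -0.0011  0.121 ]] [[0.6111 0.0029 0.0295]]
seat px ((317.0, 37.5), 28.04024887084961)
seat world (0.5698526501655579, 0.08051566779613495) 0.024624938145279884 [[ 0.1382 -0.0022  0.1291]]
pl corner L [[ 0.5655 -0.0687  0.0215]] [[ 0.0076 -0.0745  0.129 ]]
corner R [[ 0.6933 -0.0039  0.0215]] [[0.0066 0.0689 0.1289]]
left up [[0.4975 0.0665 0.0215]] [[ 0.1588 -0.0729  0.1291]]
right up [[0.6235 0.1309 0.0215]] [[0.1584 0.0685 0.129 ]]
pivot [[0.6213 0.1079 0.028 ]] [[0.139  0.0561 0.1225]]
scrdrv tip [[ 0.6635 -0.139   0.005 ]] [[-0.0998 -0.0196  0.1454]]
standoff [[0.5257 0.0462 0.0455]] [[ 0.128  -0.0572  0.1051]]
```

apply_moves([
  [0.006, -0.002, 0.03, 0, 0, 0, 0.3],
  [0, 0, 0.04, 0, 0, 0, 0.3],
  [0, 0, 0.035, 0, 0, 0, 0.3],
  [0, 0, 0.014, 0, 0, 0, 0.3],
  [0, 0, 0.004, 0, 0, 0, 0.3],
  [0, 0, 0, 0, 0, 0, 0.3],
])

```text
t: 3.78
tcp_pos: [0.6319, -0.0372, 0.0288]
tool_rot: [0.52, 0.854, 0.0, 0.001]
force: [-0.4, 0.1, -0.4]
finger_gap: 0.347
gripper_force: 0.0
```

apply_moves([
  [0, 0, 0.001, 0, 0, 0, 0.3],
  [0, 0, 0.001, 0, 0, 0, 0.3],
  [0, 0, 0, 0, 0, 0, 0.3],
])

```text
t: 4.15
tcp_pos: [0.6313, -0.037, 0.0264]
tool_rot: [0.52, 0.854, 0.0, 0.0]
force: [0.4, 0.1, 0.1]
finger_gap: 0.352
gripper_force: 0.0
```

Run:
```python
from h import *
s=sense();im=snapshot('wrist');cv2.imwrite('pics/w2.png',im[:,:,::-1])
print(s['t'],s['tcp_pos'],s['force'],s['finger_gap'])
```

```text
4.15 [ 0.63126051 -0.0370476   0.02638198] [0.40573333 0.05959461 0.12429911] 0.3520983910817529
```

View pics/w2.png

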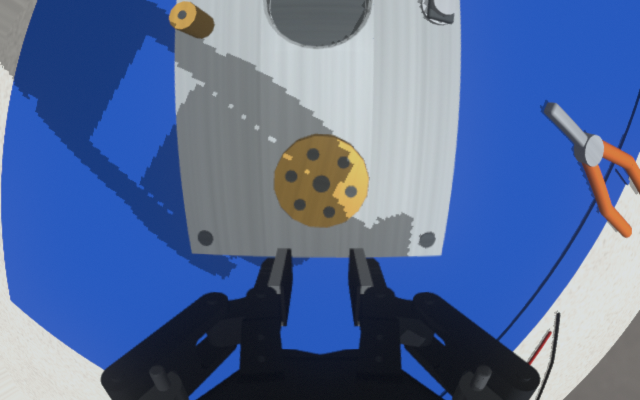

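The wrist view shows the two fingertips at (283,250) and (357,250) just at the plate's end, with the disc at (321,181) centred between them. I move forward 8 mm and feel for the plate.

apply_moves([
  [0.008, 0, 0.001, 0, 0, 0, 0.3],
  [0, 0, 0.001, 0, 0, 0, 0.3],
  [0, 0, 0, 0, 0, 0, 0.3],
])

```text
t: 4.58
tcp_pos: [0.6272, -0.0296, 0.0238]
tool_rot: [0.52, 0.854, -0.0, -0.0]
force: [-0.3, -0.3, -0.5]
finger_gap: 0.354
gripper_force: 0.0
```

apply_moves([
  [0, 0, 0.001, 0, 0, 0, 0.3],
  [0, 0, 0, 0, 0, 0, 0.3],
])

```text
t: 4.82
tcp_pos: [0.6274, -0.0298, 0.0237]
tool_rot: [0.52, 0.854, 0.0, -0.0]
force: [-1.7, 1.1, 4.3]
finger_gap: 0.351
gripper_force: 2.5
```

apply_moves([
  [0, 0, 0.001, 0, 0, 0, 0.3],
  [0, 0, 0, 0, 0, 0, 0.3],
])

```text
t: 5.08
tcp_pos: [0.6275, -0.0298, 0.0236]
tool_rot: [0.52, 0.854, 0.0, 0.0]
force: [-1.8, 1.1, 10.6]
finger_gap: 0.35
gripper_force: 5.1
```

apply_moves([
  [0, 0, -0.004, 0, 0, 0, 0.3],
  [0.008, 0, 0, 0, 0, 0, 0.3],
  [0.009, 0, 0, 0, 0, 0, 0.3],
  [0.009, 0, 0, 0, 0, 0, 0.3],
  [0.009, 0, 0, 0, 0, 0, 0.3],
  [0.009, 0, 0, 0, 0, 0, 0.3],
  [0.006, 0, 0, 0, 0, 0, 0.3],
  [0, 0, 0, 0, 0, 0, 0.3],
])

```text
t: 6.08
tcp_pos: [0.6038, 0.0153, 0.0258]
tool_rot: [0.52, 0.854, -0.0, -0.0]
force: [0.4, -0.2, 0.2]
finger_gap: 0.352
gripper_force: 0.0
```

Run:
```python
from h import *
s=sense();im=snapshot('wrist');cv2.imwrite('pics/w3.png',im[:,:,::-1])
s1=np.load('s1.npy',allow_pickle=True).item();R=Ro.from_quat(s1['tool_rot']).as_matrix()
print(s['t'],(s['tcp_pos']-s1['tcp_pos'])@R,s['force'],s['finger_gap'])
```

```text
6.075 [ 0.0645956  -0.00189222  0.12469849] [ 0.4161346  -0.19917134  0.17018143] 0.3524222142591888
```

View pics/w3.png

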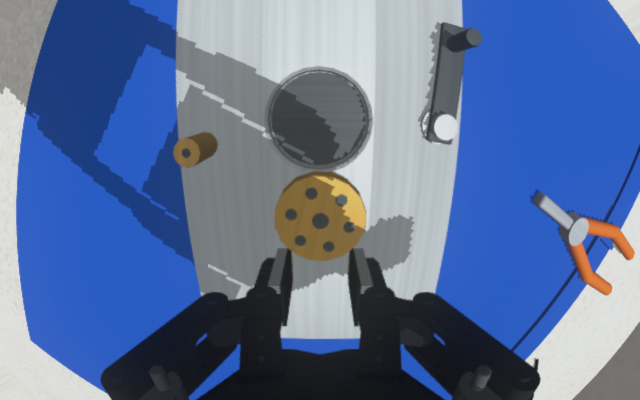

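The disc at (320,217) is cradled against the fingertips. The seat is straight ahead at (320,117), and the keeper is open with its pivot at (445,127) and post at (470,38). Next I compute the remaining distance.

Run:
```python
from h import *
s=sense();R=Ro.from_quat(s['tool_rot']).as_matrix();loc=lambda uv,z:((ray('wrist',uv,z,s)-s['tcp_pos'])@R).round(4)
Z=.0215
print('disc',loc((320.5,216.5),Z+.01),'seat',loc((319.5,117.5),Z),'edges',loc([(270,117),(370,117),(320,67),(320,167)],Z),'disc edges',loc([(275,217),(366,217),(320,172)],Z+.01))
print('pivot',loc((445,127),Z+.009),'post top',loc((471,38),Z+.0275),'standoff',loc((186,152),Z+.024))
```

```text
disc [[ 0.028   0.0002 -0.0057]] seat [[ 0.074  -0.0003  0.0044]] edges [[ 0.0746 -0.0238  0.0044]
 [ 0.0746  0.0237  0.0044]
 [ 0.0982 -0.      0.0044]
 [ 0.0499 -0.      0.0044]] disc edges [[ 0.0277 -0.0217 -0.0056]
 [ 0.0277  0.0221 -0.0057]
 [ 0.0498 -0.0001 -0.0056]]
pivot [[ 0.0721  0.0587 -0.0047]] post top [[ 0.1122  0.0619 -0.0231]] standoff [[ 0.0627 -0.0576 -0.0196]]
```

apply_moves([
  [0.006, 0, 0, 0, 0, 0, 0.3],
  [0.006, 0, 0, 0, 0, 0, 0.3],
  [0.005, 0, 0, 0, 0, 0, 0.3],
  [0.005, 0, 0, 0, 0, 0, 0.3],
  [0.005, 0, 0, 0, 0, 0, 0.3],
  [0.005, 0, 0, 0, 0, 0, 0.3],
  [0.005, 0, 0, 0, 0, 0, 0.3],
  [0.004, 0, 0, 0, 0, 0, 0.3],
])

```text
t: 7.12
tcp_pos: [0.5855, 0.0513, 0.026]
tool_rot: [0.52, 0.854, 0.0, 0.0]
force: [0.3, -0.2, 0.9]
finger_gap: 0.35
gripper_force: 0.2
```

apply_moves([
  [0.002, 0, 0, 0, 0, 0, 0.3],
  [0.001, 0, 0, 0, 0, 0, 0.3],
  [0, 0, 0, 0, 0, 0, 0.3],
])

```text
t: 7.5
tcp_pos: [0.584, 0.0537, 0.0258]
tool_rot: [0.52, 0.854, -0.0, -0.0]
force: [0.5, 0.1, -1.5]
finger_gap: 0.353
gripper_force: 0.1
```

Run:
```python
from h import *
s=sense();im=snapshot('wrist');cv2.imwrite('pics/w4.png',im[:,:,::-1])
s1=np.load('s1.npy',allow_pickle=True).item();R=Ro.from_quat(s1['tool_rot']).as_matrix()
print(s['t'],(s['tcp_pos']-s1['tcp_pos'])@R,s['force'],s['finger_gap'])
```

```text
7.5 [ 0.10783496 -0.00189956  0.12471791] [ 0.50856196  0.12662603 -1.52478701] 0.3525331534120695
```

View pics/w4.png

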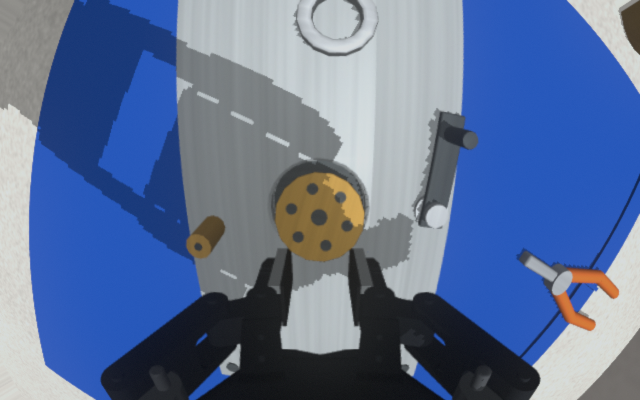

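The disc, at (319,217), now overlaps the seat with its rear edge still up. A dark crescent shows at the far side, around (320,168). I push the last few mm.

apply_moves([
  [0.001, 0, 0, 0, 0, 0, 0.3],
  [0.001, 0, 0, 0, 0, 0, 0.3],
  [0.001, 0, 0, 0, 0, 0, 0.3],
  [0.001, 0, 0, 0, 0, 0, 0.3],
  [0, 0, 0, 0, 0, 0, 0.3],
])

```text
t: 8.18
tcp_pos: [0.5823, 0.0573, 0.0259]
tool_rot: [0.52, 0.854, 0.0, -0.0]
force: [0.0, -0.3, -0.2]
finger_gap: 0.352
gripper_force: 0.0
```

Run:
```python
from h import *
s=sense();im=snapshot('wrist');cv2.imwrite('pics/w5.png',cv2.resize(im[80:300,160:500,::-1],None,fx=2,fy=2))
print(s['t'],s['tcp_pos'],s['force'])
```

```text
8.175 [0.58233491 0.05730196 0.02593   ] [ 0.00193073 -0.25499113 -0.20360551]
```

View pics/w5.png

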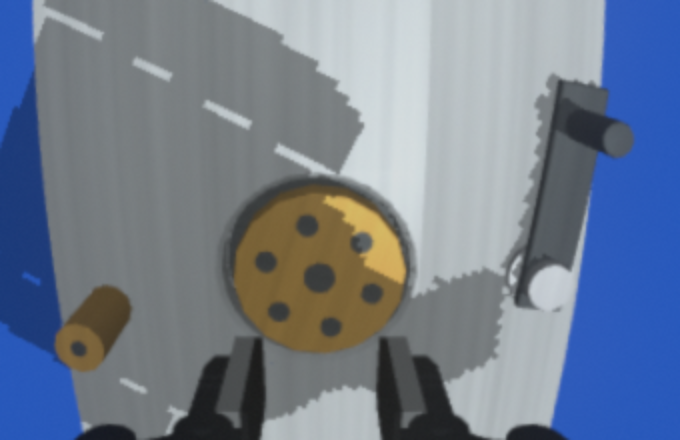

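The disc now shows a gap around it and the contact force is zero, so it seems to have dropped in. I lift clear and check from above.

apply_moves([
  [-0.003, 0, 0, 0, 0, 0, 0.3],
  [-0.003, 0, -0.004, 0, 0, 0, 0.3],
  [0, 0, -0.025, 0, 0, 0, 0.3],
  [-0.01, 0, -0.025, 0, 0, 0, 0.3],
  [-0.02, 0, 0, 0, 0, 0, 1],
  [0, 0, 0, 0, 0, 0, 1],
])

```text
t: 8.98
tcp_pos: [0.6, 0.0234, 0.0797]
tool_rot: [0.521, 0.854, 0.0, 0.001]
force: [-0.9, 1.3, 1.0]
finger_gap: 0.001
gripper_force: 0.0
```

Run:
```python
from h import *
s=sense();im=snapshot('wrist');cv2.imwrite('pics/w6.png',cv2.resize(im[20:320,160:500,::-1],None,fx=2,fy=2))
s1=np.load('s1.npy',allow_pickle=True).item();R=Ro.from_quat(s1['tool_rot']).as_matrix()
print(s['t'],(s['tcp_pos']-s1['tcp_pos'])@R,s['tcp_pos'],s['finger_gap'])
```

```text
8.975 [ 0.07363889 -0.00160443  0.07080349] [0.60000952 0.02340601 0.07970917] 0.0011731142567513327
```

View pics/w6.png

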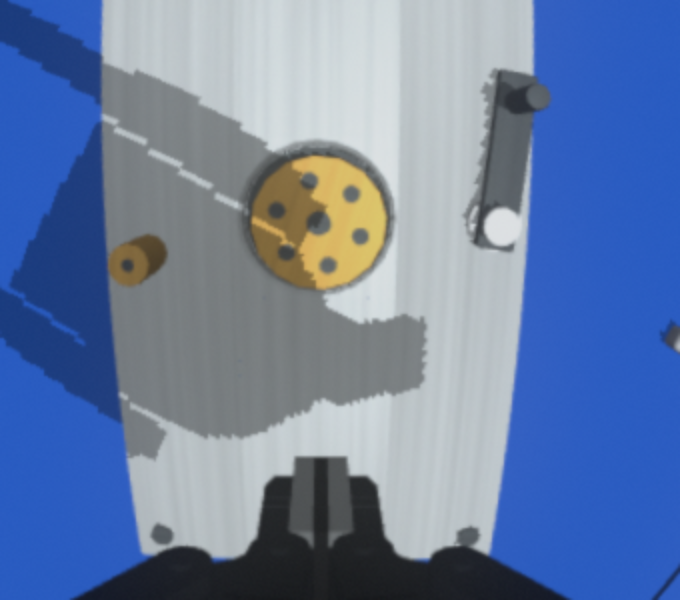

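The wrist crop shows the disc at (320,222) sitting in the seat. Shadow edges run on continuously across its top, with a narrow gap all round that is larger on the far side, so it is home. The keeper has its pivot at (500,227) and post at (537,97), still open. Next I go outboard of the post with the jaws shut.

apply_moves([
  [0.0262, 0.023, 0, 0, 0, 0, 1],
  [0.0262, 0.023, 0, 0, 0, 0, 1],
  [0.0262, 0.023, 0, 0, 0, 0, 1],
  [0.0262, 0.023, 0, 0, 0, 0, 1],
  [0, 0, 0.03, 0, 0, 0, 1],
  [0, 0, 0.014, 0, 0, 0, 1],
  [0, 0, 0, 0, 0, 0, 1],
])

```text
t: 9.9
tcp_pos: [0.6305, 0.1601, 0.0337]
tool_rot: [0.52, 0.854, -0.001, -0.002]
force: [0.5, -0.8, -0.1]
finger_gap: -0.001
gripper_force: 0.0
```

Run:
```python
from h import *
s=sense();im=snapshot('wrist');cv2.imwrite('pics/w7.png',cv2.resize(im[100:400,120:460,::-1],None,fx=2,fy=2))
s1=np.load('s1.npy',allow_pickle=True).item();R=Ro.from_quat(s1['tool_rot']).as_matrix()
print(s['t'],(s['tcp_pos']-s1['tcp_pos'])@R,s['tcp_pos'],s['force'])
```

```text
9.9 [0.18112574 0.08823085 0.11682951] [0.63054778 0.16012479 0.03369192] [ 0.48022725 -0.80366694 -0.09474632]
```

View pics/w7.png

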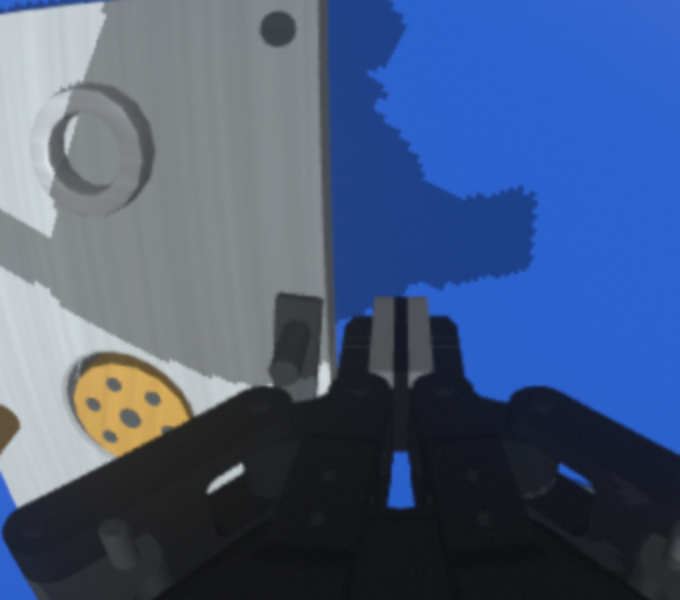

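In the crop the shut fingertips are at (400,297), just outboard of the post at (290,350) and level with it lengthwise. I raise 3 mm to clear the bar, make contact, and sweep the arc about the pivot.

apply_moves([
  [-0.0025, -0.005, -0.003, 0, 0, 0, 1],
  [0, -0.005, 0, 0, 0, 0, 1],
  [0, -0.0055, 0, 0, 0, 0, 1],
  [0, 0, 0, 0, 0, 0, 1],
])

```text
t: 10.45
tcp_pos: [0.6197, 0.1509, 0.0394]
tool_rot: [0.52, 0.854, 0.0, 0.0]
force: [-0.8, 0.3, -0.1]
finger_gap: 0.001
gripper_force: 0.0
```

apply_moves([
  [0.0024, -0.0074, 0, 0, 0, -0.18, 1],
  [0.0024, -0.0074, 0, 0, 0, -0.18, 1],
  [0.0024, -0.0074, 0, 0, 0, -0.18, 1],
  [0.0024, -0.0074, 0, 0, 0, -0.18, 1],
  [0.0024, -0.0074, 0, 0, 0, -0.18, 1],
  [0.0024, -0.0074, 0, 0, 0, -0.18, 1],
  [0.0024, -0.0074, 0, 0, 0, -0.18, 1],
  [0, 0, 0, 0, 0, 0, 1],
])

```text
t: 11.45
tcp_pos: [0.5807, 0.118, 0.0389]
tool_rot: [-0.082, 0.997, 0.0, -0.0]
force: [1.1, -0.8, 0.8]
finger_gap: 0.002
gripper_force: 0.0
```

Run:
```python
from h import *
s=sense();im=snapshot('wrist');cv2.imwrite('pics/w8.png',cv2.resize(im[:,120:500,::-1],None,fx=1.5,fy=1.5))
s1=np.load('s1.npy',allow_pickle=True).item();R=Ro.from_quat(s1['tool_rot']).as_matrix()
print(s['t'],(s['tcp_pos']-s1['tcp_pos'])@R-[.1385,-.0022,0],s['tcp_pos'],s['force'],s['q'])
```

```text
11.45 [0.0280554  0.02678556 0.11166289] [0.58066312 0.11800397 0.03889462] [ 1.06471209 -0.75038739  0.79831747] [ 1.20517213e-02  7.55569408e-01  1.64828133e+00 -1.21323933e-05
  7.38356657e-01 -1.72235988e+00]
```

View pics/w8.png

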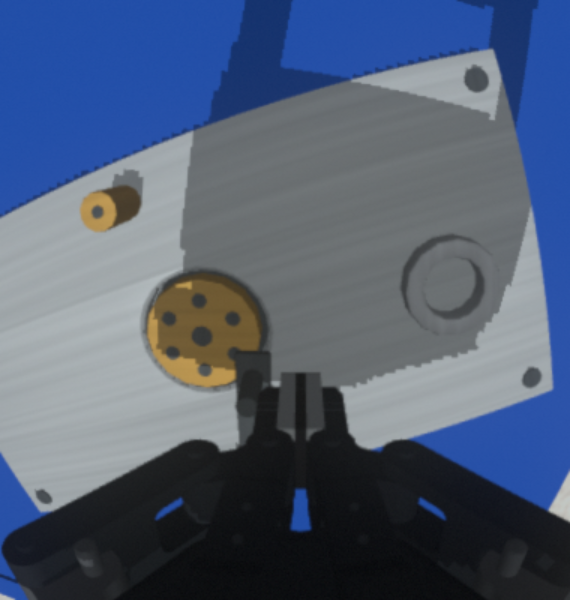

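The keeper bar has swung with the fingers. In the crop its tip is at (253,365), starting to cover the disc at (202,330). I finish the arc, watching the force.

apply_moves([
  [0.0021, -0.0064, 0, 0, 0, -0.155, 1],
  [0.0021, -0.0064, 0, 0, 0, -0.155, 1],
  [0, 0, 0, 0, 0, 0, 1],
])

```text
t: 11.88
tcp_pos: [0.5801, 0.1049, 0.0389]
tool_rot: [-0.234, 0.972, 0.0, -0.0]
force: [-0.3, -0.2, 0.2]
finger_gap: 0.002
gripper_force: 0.3
```

apply_moves([
  [0, -0.001, 0, 0, 0, 0, 1],
  [0, -0.001, 0, 0, 0, 0, 1],
  [0, 0, 0, 0, 0, 0, 1],
])

```text
t: 12.25
tcp_pos: [0.5802, 0.104, 0.0388]
tool_rot: [-0.235, 0.972, 0.001, -0.001]
force: [-2.9, 4.5, 0.6]
finger_gap: -0.004
gripper_force: 2.5
```

About 5 N of reaction along plate +y means the keeper is at its stop. I press 1 mm more, back off, raise and check.

apply_moves([
  [0, -0.001, 0, 0, 0, 0, 1],
  [0, 0, 0, 0, 0, 0, 1],
  [0, 0.006, 0, 0, 0, 0, 1],
  [0, 0.004, -0.01, 0, 0, 0, 1],
  [0, 0, -0.05, 0, 0, 0, 1],
  [-0.03, 0.03, -0.05, 0, 0, 0, 1],
  [0, 0, 0, 0, 0, 0, 1],
])

```text
t: 13.12
tcp_pos: [0.5938, 0.1516, 0.1521]
tool_rot: [-0.237, 0.971, -0.001, 0.007]
force: [0.3, -0.2, -0.3]
finger_gap: -0.001
gripper_force: 0.0
```

Run:
```python
from h import *
s=sense();im=snapshot('wrist');cv2.imwrite('pics/w9.png',cv2.resize(im[0:300,120:500,::-1],None,fx=2,fy=2))
print(s['t'],s['tcp_pos'],s['force'])
np.save('s9.npy',s,allow_pickle=True)
```

```text
13.125 [0.59383501 0.15159528 0.15212375] [ 0.32029968 -0.21148548 -0.27075931]
```

View pics/w9.png

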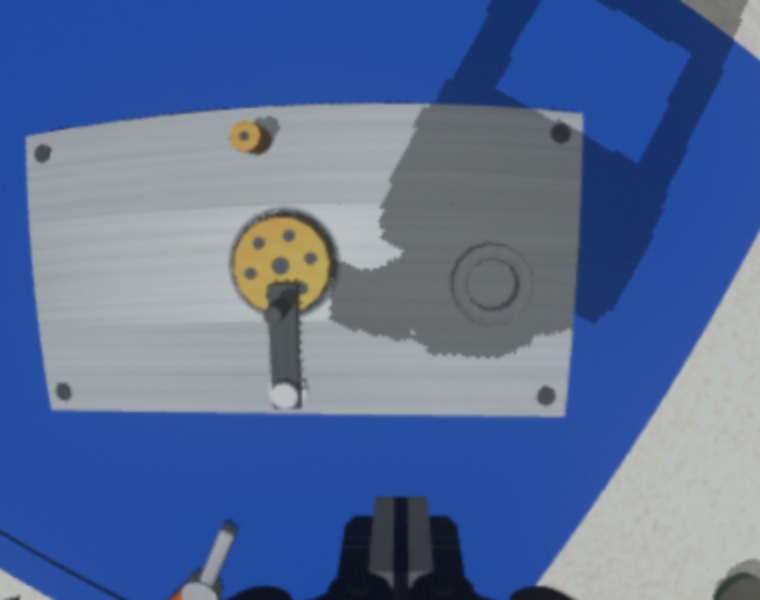

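The crop shows the bar from its pivot (285,395) to its tip (284,290), pointing straight along plate -x over the disc, which sits flush in the seat at (281,265). The spacer and standoff haven't moved, and the arm is clear. Handing in.

```bash
python3 -c "
from station import *
print(sign_off())"
```

```text
the job is handed in; nothing more can be done
None
```

I handed the job in: the final wrist picture shows the flywheel flat in the seat with the keeper closed over it, and the spacer ring and standoff where they were; the sign-off returned no verdict.

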